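# Pass the parts pot through the two-door dust hatch

### The arm

A 6-joint arm with a two-finger parallel gripper is mounted at the origin on a cart in front of the work surface, level with it; the furniture and walls round the work are solid. World frame = base frame: x ahead of the robot, y to its left, z up, the work surface at z = 0. Lengths are in m, angles in rad, forces in N, time in s.
With the tool pointing down it reaches from about 0.35 to 0.975 m from the base axis. Payload 4.9 kg.
Tool frame: the origin (TCP) lies at the very end of the fingers, on their centre line; the grasp point (between the pads) lies ctrl.grip_point_offset behind it (ctrl.grip_point_offset is the distance from the TCP to the grasp point, in m); z points along the fingers, y is the direction in which the jaws open and shut (so a half turn about z gives the same grasp; the last joint's range is limited). The gripper opens to 85 mm and grips with 20 to 120 N. Pads are 22 mm wide; open, the fingers measure 114 mm over their backs; the gripper's body (76 mm by 85 mm) begins 54 mm behind the grasp point. The pads swing forward as they close: fully open they stand 13 mm farther back than shut.
Start: joints at [-1.33, 0.053, 1.613, -0, 1.476, -0.119], TCP at [0.22, -0.585, 0.231] pointing down, gripper open.
Joint ranges: [-3.01, 3.01], [-1.01, 2.22], [0.06, 2.58], [-1.02, 4.17], [0.09, 2.62], [-3.14, 3.14]. Speed limits (rad/s): [2.57, 2.57, 3.14, 3.14, 3.14, 3.14].

### API

Orientations are given as a rotation vector (axis times angle).
In Python, from station import ctrl gives the robot as it stands. The module is installed in compiled form; this text tells all that it offers.
- The arm moves only by the shell command python3 -m creep 'ROWS' [FORCE]. ROWS is JSON, a list of rows, each a list of 5 numbers: the closure in counts, from 0 (fully open) to 255 (shut), then the shift along the tool's x, y, z in mm, then the turn about the tool's z in rad. A call has 1 to 12 rows; each row is the pose to reach, as a shift and turn from the pose commanded when the call began, along the tool's axes at that moment; what a row does not reach only later rows make up. A row lasts 1/12 s, in which the tool goes at most 41.7 mm and 7.16 degrees, less where a joint would pass 70% of its speed; a pose out of reach is approached as far as the arm can. A call with a gripper value outside its range is refused whole. The fingers move at their own pace and stop on an object; FORCE is the grip in N (left out, the last holds). Time passes only in rows, so rows that repeat a pose let the fingers close. It gives the time, the measured TCP pose, the force and the opening at its end, in the units of the state.
- ctrl.get_obs(): the state, without advancing time (a new reading comes with each control period).
- ctrl.get_image(name): name is "scene" or "top" or "wrist"; returns the picture (480x640x3 uint8, red, green, blue); there is no depth.
- ctrl.calibration(name): a dict with "fx", "fy", "cx", "cy" (pixels), "R" (3x3) and "t" (3): a world point X has camera coordinates R X + t. Camera axes: x right, y down, z forward; pixel columns grow to the right and rows downward; lengths in m; the calibration is good to about 2 mm. A picture is of the moment at which its call begins: read the wrist's pose just before it. calibration takes no time and is no camera call; for the wrist camera it gives the pose at the moment of the call.
- ctrl.finish_job(): hands the job in, once; it reports no verdict.
Trained networks look in the newest picture that a camera, given by its name, has taken for a name from the list of things; names that differ only in an ending like _2 or _b are one class to them, and where a whole thing is asked for, a point or a joint stands for the part that bears it (a point fixed in the world has none). Each returns a list of dicts, best first, with "conf" (0 to 1); they miss things now and then, are a little off and sometimes report something else, mostly with a low value. They report only what shows in the picture. A call takes as long as a camera call.
- ctrl.boxes_of(camera, label): "rect" ([left, top, width, height] in pixels, round what is visible of it).
- ctrl.outline_of(camera, label): "mask" (480x640 bool, what is visible of it) and "rect" ([left, top, width, height] in pixels, round what is visible of it).
The state is a dict: "t": time; "q": joint angles; "dq": joint speeds; "effort": joint torques, N m; "tool_pos": TCP position; "tool_rot": TCP orientation; "contact_force": force on the tool from outside, world axes, zero at the start; "wrist_torque": the same for the moment, N m; "opening": finger opening in m.
Only numpy, scipy, OpenCV 4.12 (cv2) and the standard library are available. Lean on these libraries where they do the work, as an engineer would, in place of code of your own. Each camera call takes 0.05 s, during which the arm holds its last target. There are 200 camera calls.

### The job

Pass the white-capped parts pot through the two-door hatch into its clear catch box: set the pot in the open chamber and let go, slide the outer door (the flat clear lid with blue trim) fully shut, and only then lift the orange inner gate so that the pot slides down into the box, and push the gate fully down again. Never have both doors open at once, keep the outer door shut from then on, and leave the blue-capped pot where it stands.

Things in the scene. Friction and masses are not known exactly. Their poses are not given: they have to be found in the camera images.
- pot_white_center (a point): Centre (half-way up, 15.5 mm above its foot) of the loose parts pot with the white screw cap: round, 36 mm across the cap, 34 mm across the clear body, 31 mm high (cap from 19 mm up), 25 to 50 g, standing on the bench. Its z axis points up through the cap. To be passed through the hatch.
- pot_blue_center (a point): Centre (half-way up) of the loose parts pot with the blue screw cap: 43 mm across, 31 mm high. Leave it alone.
- hatch: Two-door hatch fixed to the bench, 325 mm long, 165 wide, 130 high; clear side walls, grey ends; position and heading vary. Origin: bench level, under the inner gate, mid-width. Its level x axis is the way the pot travels, z up. Rails at y = +-81 mm (tops z = 134 mm) carry the outer door and run back to feet at x = -285 mm. Gate guide posts at x = 0, y = +-81 mm reach z = 150 mm.
- outer_door (a joint): Outer door: how far (m) the flat clear lid on top of the chamber is slid back towards the hatch's -x; 0 = shut, 0.130 = fully open. It starts open 0.115 to 0.130, and stays where it is left (about 1 N of friction).
- outer_knob (a point): Grip point on the outer door's upright blue knob (20 mm diameter, standing 37 mm above the door, from z = 130 to 167 mm; this point is at z = 151 mm, on the knob's axis). With the door shut it is at hatch x = -76 mm, y = 0. It moves with the door; slide it along the hatch's +x to shut.
- inner_gate (a joint): Inner gate: how far (m) the upright orange gate is lifted; 0 = shut, 0.060 = fully up. It starts shut; it stays where it is left (about 3 N of friction, weight 1.5 N). A pot passes under it from about 0.045.
- gate_knob (a point): Grip point on the inner gate's upright orange knob (20 mm diameter, 37 mm tall, from z = 134 to 171 mm when shut; this point is at z = 155 mm then, on the knob's axis at hatch x = -4 mm, y = 0). It moves straight up with the gate; lift it to open.
- pot_white: The same white-capped pot as a body; origin at the centre of its foot.
- chamber (a point): Middle of the chamber floor: hatch x = -72, y = 0, z = 60 mm; axes as the hatch. Chamber inside: x -140 to -7 mm, y +-75 mm, walls up to z = 125 mm, open above when the outer door is back. The floor is a very slick white slide falling 20 degrees towards +x (height 84 mm at x = -140, 60 at -72, 34 at 0): a pot let go on it slides down and rests against the shut gate.
- catch (a point): Middle of the catch box's flat floor beyond the gate: hatch x = 120, y = 0, z = 8 mm. The slide runs on under the gate to x = 70 mm, the flat floor to the end wall at x = 175 mm. A fixed clear cover with a grey frame and crossbar at z = 125 to 130 mm closes the box from above, so the pot gets in only under the lifted gate.

How it is judged:
On the way, in this order (a step that is already met when the one before it is completed fails the run):
1. the white-capped pot lies in the hatch chamber, released, with the inner gate shut (x of pot_white_center in the frame of hatch between -0.14 and -0.003 m and y of pot_white_center in the frame of hatch between -0.075 and 0.075 m and z of pot_white_center in the frame of hatch below 0.118 m and contact force between the fingers and pot_white below 0.2 N and value of joint inner_gate below 0.008 m), for 0.2 s.
2. the outer door is shut with the pot in the chamber and the inner gate still shut (x of pot_white_center in the frame of hatch between -0.14 and -0.003 m and y of pot_white_center in the frame of hatch between -0.075 and 0.075 m and z of pot_white_center in the frame of hatch below 0.118 m and value of joint each of outer_door, inner_gate below 0.008 m), for 0.2 s.
3. with the outer door shut, the pot has passed the inner gate into the catch box (x of pot_white_center in the frame of hatch between 0.025 and 0.18 m and y of pot_white_center in the frame of hatch between -0.075 and 0.075 m and z of pot_white_center in the frame of hatch below 0.09 m and value of joint outer_door below 0.008 m), for 0.2 s.
At the end, for the whole second after the job is handed in: The white-capped pot is at rest in the catch box (its centre more than 25 mm past the inner gate, upright or not), and the outer door and the inner gate are both shut to within 8 mm (all of step 3 and value of joint inner_gate below 0.008 m and linear speed of pot_white below 0.02 m/s); the robot touches nothing.
It fails at once if both doors open at once (each more than 12 mm) (value of joint each of outer_door, inner_gate above 0.012 m).
It fails at once if the outer door slid open again with the pot in the catch box (x of pot_white_center in the frame of hatch between 0.025 and 0.18 m and y of pot_white_center in the frame of hatch between -0.075 and 0.075 m and value of joint outer_door above 0.012 m and z of pot_white_center in the frame of hatch below 0.09 m).
It fails at once if the blue-capped pot moved by more than 30 mm (distance of pot_blue_center from where it was at the start of the episode above 0.03 m).
It also fails if it takes over 62 s, if anything falls off the work surface, if the arm or the gripper's body presses on something with over 40 N, if the wrist force passes 120 N, or if a joint passes its speed limit or range.

## Working session

There is one attempt and no reset: what is moved stays moved. The work goes in short steps, Python scripts to look and compute and a shell command to move; the robot and the scene stay as the last step left them, time stands still between calls to the robot, and variables do not carry over. Pictures are saved under pics/ and viewed, about 8 in all and at most 12, crops included, and the job is handed in when it is done.

```bash
mkdir -p pics
cat > h.py <<'E'
import numpy as np, cv2
from station import ctrl
from scipy.spatial.transform import Rotation as Ro
def save(cam,name):
    im=ctrl.get_image(cam); cv2.imwrite(f'pics/{name}.png',im[:,:,::-1]); return im
def ray(cam,u,v,z,c=None):
    c=c or ctrl.calibration(cam); R=np.array(c['R']);t=np.array(c['t'])
    o=-R.T@t; d=R.T@np.array([(u-c['cx'])/c['fx'],(v-c['cy'])/c['fy'],1]); return o+d*(z-o[2])/d[2]
def proj(cam,X,c=None):
    c=c or ctrl.calibration(cam); p=np.array(c['R'])@X+np.array(c['t']); return c['fx']*p[0]/p[2]+c['cx'],c['fy']*p[1]/p[2]+c['cy']
def totool(X):  # world point -> shift in tool axes (mm) from TCP
    o=ctrl.get_obs(); return 1000*Ro.from_rotvec(o['tool_rot']).as_matrix().T@(np.array(X)-o['tool_pos'])
E
python3 - <<'E'
from h import *
o=ctrl.get_obs();print(o['t'],o['tool_pos'],o['tool_rot'],ctrl.grip_point_offset)
print(Ro.from_rotvec(o['tool_rot']).as_matrix().round(3))
for cam in('top','scene'):
    im=save(cam,cam+'0')
    c=ctrl.calibration(cam);print(cam,(-np.array(c['R']).T@c['t']).round(3))
    for l,z in(('pot_white',.0155),('pot_blue_center',.0155),('outer_knob',.151),('gate_knob',.155),('hatch',.1)):
        for b in ctrl.outline_of(cam,l)[:2]:
            m=b['mask'];ys,xs=np.nonzero(m);print(l,round(b['conf'],2),b['rect'],xs.mean().round(1),ys.mean().round(1),ray(cam,xs.mean(),ys.mean(),z).round(4))
print(ctrl.get_obs()['t'])
E
```

```text
0.0 [ 0.21991486 -0.5843566   0.2300523 ] [-3.08883394e+00 -5.61756584e-01  1.49396101e-04] 0.0187
[[ 0.936  0.352 -0.   ]
 [ 0.352 -0.936  0.002]
 [ 0.    -0.002 -1.   ]]
top [0.511 0.073 0.992]
pot_white 0.49 [226.6, 210.3, 21.8, 16.1] 237.1 220.1 [0.609  0.2546 0.0155]
pot_blue_center 0.63 [203.6, 271.3, 22.7, 23.2] 213.6 282.7 [0.4779 0.3041 0.0155]
outer_knob 0.7 [228.6, 207.4, 20.8, 22.5] 237.0 220.2 [0.5953 0.2296 0.151 ]
outer_knob 0.6 [456.6, 201.7, 85.3, 95.4] 500.7 249.3 [ 0.5384 -0.247   0.151 ]
gate_knob 0.92 [390.1, 193.1, 19.9, 76.0] 399.1 232.1 [ 0.5708 -0.0633  0.155 ]
hatch 0.62 [294.4, 170.0, 261.4, 131.6] 421.1 234.5 [ 0.5697 -0.1144  0.1   ]
scene [-0.081  0.552  0.463]
pot_white 0.95 [216.2, 284.2, 21.4, 24.6] 226.3 296.4 [0.6121 0.2546 0.0155]
pot_blue_center 0.95 [222.3, 326.7, 25.9, 27.1] 235.0 339.5 [0.4809 0.3034 0.0155]
outer_knob 0.66 [395.5, 181.6, 70.4, 29.4] 432.7 196.9 [ 0.5071 -0.1989  0.151 ]
gate_knob 0.74 [348.9, 190.9, 35.0, 28.7] 366.6 204.0 [ 0.5522 -0.0445  0.155 ]
gate_knob 0.56 [214.6, 286.8, 24.2, 24.4] 226.3 296.7 [0.3953 0.3477 0.155 ]
hatch 0.48 [347.8, 188.0, 33.9, 33.2] 366.8 203.9 [ 0.6652 -0.1517  0.1   ]
0.6
```

View pics/top0.png

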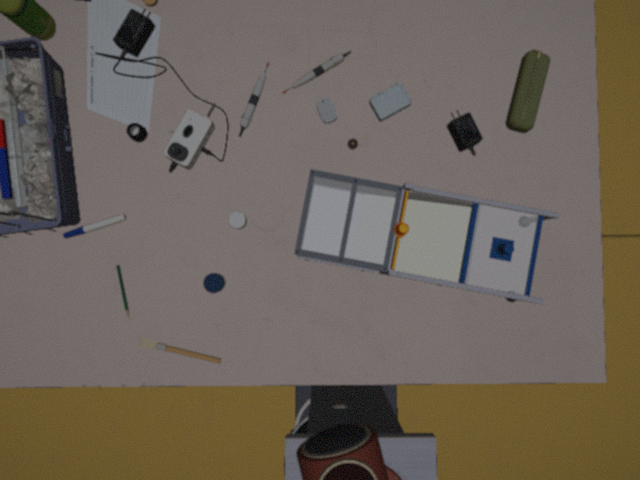

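View pics/scene0.png

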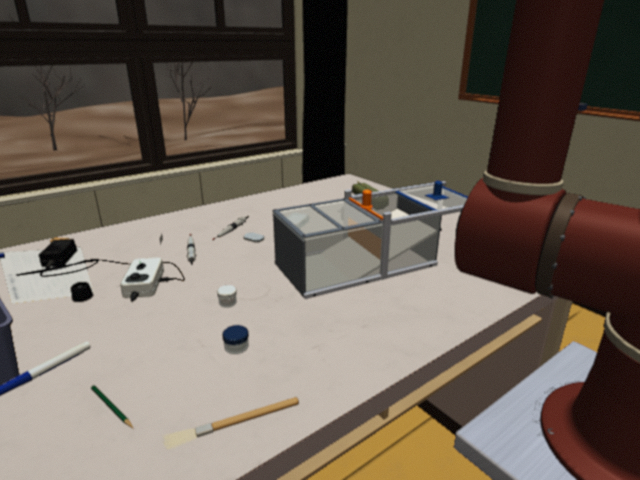

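The top view shows the white pot at (237,220) and the blue pot at (214,282). The gate knob is at (402,228) and the open lid's knob at about (505,250). The catch box is on the left, so the pot travels towards world +y.

Run:
```python
from h import *
g=ray('top',402,228,.171);k=ray('top',505,251,.167)
a=(ray('top',312,171,.13)+ray('top',298,257,.13))/2
p1,p2=ray('top',555,214,.134),ray('top',541,300,.134)
q1,q2=ray('top',404,186,.15),ray('top',387,272,.15)
print('gate',g,'knob',k,'end',a,'back',(p1+p2)/2,'posts',(q1+q2)/2, np.linalg.norm(p1-p2),np.linalg.norm(q1-q2))
for n,d in(('end-back',a-(p1+p2)/2),('gate-knob',g-k)):print(n,np.linalg.norm(d[:2]),np.arctan2(d[1],d[0]))
w=ray('top',237.1,220.1,.031);print('pot',w,totool(w))
im=cv2.imread('pics/top0.png')[150:320,280:570];cv2.imwrite('pics/crop.png',cv2.resize(im,None,fx=2.7,fy=2.7,interpolation=2))
```

```text
gate [ 0.57690523 -0.06586536  0.171     ] knob [ 0.53477246 -0.24849169  0.167     ] end [0.6081024  0.10705459 0.13      ] back [ 0.52423451 -0.34032316  0.134     ] posts [ 0.57712494 -0.05766766  0.15      ] 0.16101909634449735 0.15947540509812747
end-back 0.45517103649492946 1.3854817138162019
gate-knob 0.18742344644467546 1.344058651447501
pot [0.60748333 0.25180082 0.031     ] [ 657.25097417 -646.8132986   200.26608245]
```

View pics/crop.png

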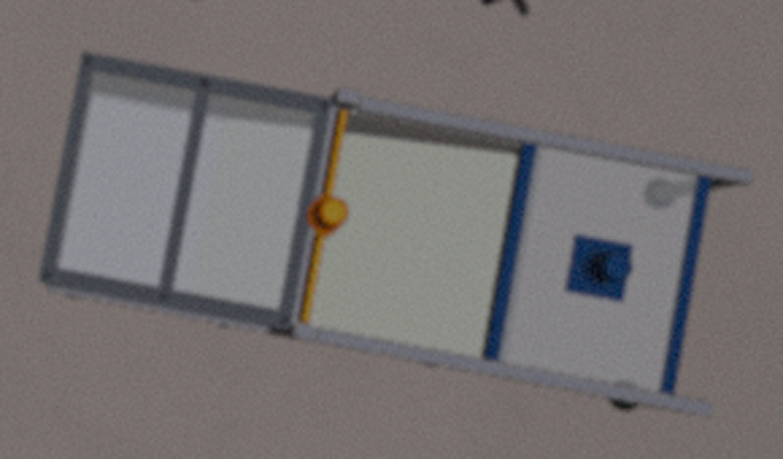

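The hatch heading is about 1.38 rad, so the tool needs a turn of about -1.02 rad. I'll move over the white pot.

```bash
python3 -m creep '[[0,340,-335,0,-1.02],[0,340,-335,0,-1.02],[0,340,-335,0,-1.02],[0,340,-335,0,-1.02],[0,340,-335,0,-1.02],[0,340,-335,0,-1.02],[0,340,-335,0,-1.02],[0,340,-335,0,-1.02],[0,340,-335,0,-1.02],[0,340,-335,0,-1.02],[0,340,-335,0,-1.02],[0,340,-335,0,-1.02]]'
python3 -c "
from h import *
print(totool([.6085,.2525,.13]),Ro.from_rotvec(ctrl.get_obs()['tool_rot']).as_matrix().round(3).tolist())"
```

```text
t: 1.6
tool_pos: [0.4214, -0.1481, 0.2317]
tool_rot: [2.419, 2.004, 0.003]
contact_force: [0.5, 1.0, -0.8]
opening: 0.0854
[428.30468914 109.04025687 102.37560321] [[0.186, 0.982, 0.002], [0.982, -0.186, 0.001], [0.001, 0.001, -1.0]]
```

```bash
python3 -m creep '[[0,428,109,0,0],[0,428,109,0,0],[0,428,109,0,0],[0,428,109,0,0],[0,428,109,0,0],[0,428,109,0,0],[0,428,109,0,0],[0,428,109,0,0],[0,428,109,0,0],[0,428,109,0,0],[0,428,109,70,0],[0,428,109,100,0]]'
cat > look.py <<'E'
from h import *
import sys
im=save('wrist',sys.argv[1]);c=ctrl.calibration('wrist')
for b in ctrl.outline_of('wrist',sys.argv[2])[:2]:
    (u,v),r=cv2.minEnclosingCircle(cv2.findNonZero(b['mask'].astype(np.uint8)))
    X=ray('wrist',u,v,float(sys.argv[3]),c);print(round(b['conf'],2),b['rect'],(u,v),X.round(4),totool(X).round(1))
E
python3 -m creep '[[0,0,0,0,0],[0,0,0,0,0]]';python3 look.py w1 pot_white .031
```

```text
t: 2.6
tool_pos: [0.6106, 0.2484, 0.1546]
tool_rot: [2.417, 2.001, 0.014]
contact_force: [0.4, -1.0, -1.1]
opening: 0.0854
t: 2.77
tool_pos: [0.6048, 0.2442, 0.1476]
tool_rot: [-2.42, -1.999, 0.011]
contact_force: [0.5, 0.1, 0.6]
opening: 0.0855
0.77 [301.6, 182.8, 52.0, 54.0] (326.4316101074219, 207.7057647705078) [0.6112 0.2585 0.031 ] [1.440e+01 1.000e-01 1.224e+02]
```

View pics/w1.png

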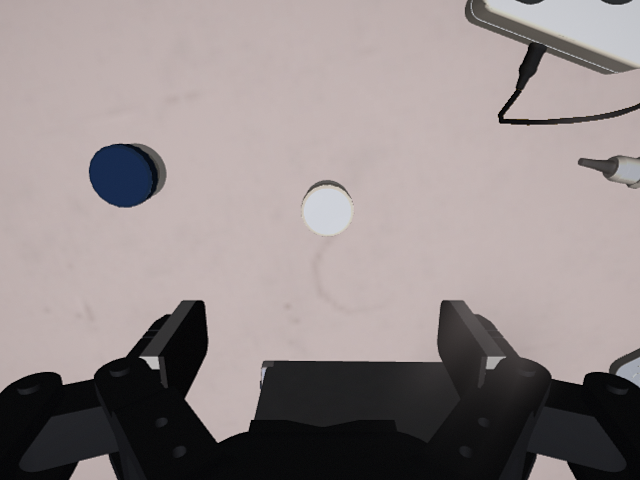

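The wrist view shows the white cap centred at (327,209) and the blue cap well clear at (124,175). I'll shift 14 mm in x, go down 141 mm and grip.

```bash
python3 -m creep '[[40,14,0,20,0],[40,14,0,60,0],[40,14,0,100,0],[40,14,0,125,0],[40,14,0,135,0],[40,14,0,141,0],[40,14,0,141,0],[150,14,0,141,0],[200,14,0,141,0],[200,14,0,141,0],[200,14,0,141,0],[200,14,0,141,0]]' 30
```

```text
t: 3.87
tool_pos: [0.6116, 0.2588, 0.013]
tool_rot: [2.422, 1.998, 0.006]
contact_force: [-0.1, -1.0, 6.6]
opening: 0.0338
```

```bash
python3 -m creep '[[200,0,0,0,0],[200,0,0,0,0],[200,0,0,-30,0],[200,0,0,-70,0],[200,0,0,-110,0],[200,0,0,-150,0],[200,0,0,-190,0],[200,0,0,-220,0],[200,0,0,-220,0]]'
python3 - <<'E'
from h import *
# joint estimate of hatch: gate knob & outer knob tops, ends
h=1.385;e=np.array([np.cos(h),np.sin(h)]);n=np.array([-e[1],e[0]])
g=ray('top',403.7,227.8,.171)[:2];k=ray('top',509.6,248,.167)[:2]
print('origin from gate',g+.004*e,'knob offset in hatch',(k-g)@e-.004,(k-g)@n)
for l,X in(('end mid',ray('top',305,213,.13)[:2]),('posts mid',ray('top',395.5,229,.15)[:2])):print(l,(X-g)@e-.004,(X-g)@n)
C=g+.004*e-.085*e
print('drop',C,totool([*C,.075]))
o=ctrl.get_obs();print(o['opening'],Ro.from_rotvec(o['tool_rot']).as_matrix().round(3)[:,0])
E
```

```text
t: 4.62
tool_pos: [0.6136, 0.2596, 0.2413]
tool_rot: [2.418, 1.996, 0.024]
contact_force: [1.8, -0.5, 0.7]
opening: 0.0342
origin from gate [ 0.57797249 -0.06494436] knob offset in hatch -0.195526167812043 0.0018606947838675364
end mid 0.17493143603692204 0.000591685313983889
posts mid 0.0070008242620866155 0.002437152139547225
drop [ 0.56227051 -0.14848147] [-411.66164893   24.58683593  163.51786752]
0.0341946086109438 [0.19  0.982 0.008]
```

Gripped, opening 34 mm. Next I carry it over the chamber at height and check.

```bash
python3 -m creep '[[200,-412,24,0,0],[200,-412,24,0,0],[200,-412,24,0,0],[200,-412,24,0,0],[200,-412,24,0,0],[200,-412,24,0,0],[200,-412,24,0,0],[200,-412,24,0,0],[200,-412,24,0,0],[200,-412,24,0,0],[200,-412,24,0,0],[200,-412,24,0,0]]'
python3 -m creep '[[200,0,0,0,0],[200,0,0,0,0],[200,0,0,0,0]]'
python3 look.py w2 gate_knob .171
python3 - <<'E'
from h import *
print(totool([.5623,-.1485,.075]),ctrl.get_obs()['opening'])
im=save('scene','s2')
E
```

```text
t: 5.62
tool_pos: [0.5546, -0.1524, 0.2299]
tool_rot: [-2.427, -1.995, -0.0]
contact_force: [1.2, 0.2, -0.7]
opening: 0.0338
t: 5.87
tool_pos: [0.5553, -0.1493, 0.23]
tool_rot: [-2.421, -2.002, -0.0]
contact_force: [-0.2, -0.7, 0.5]
opening: 0.034
0.9 [202.8, 71.2, 257.5, 46.9] (332.51751708984375, 96.0) [ 0.5749 -0.0672  0.171 ] [84.4  3.8 59. ]
[  2.26091701   6.68416502 155.02355968] 0.03390151591035928
```

View pics/w2.png

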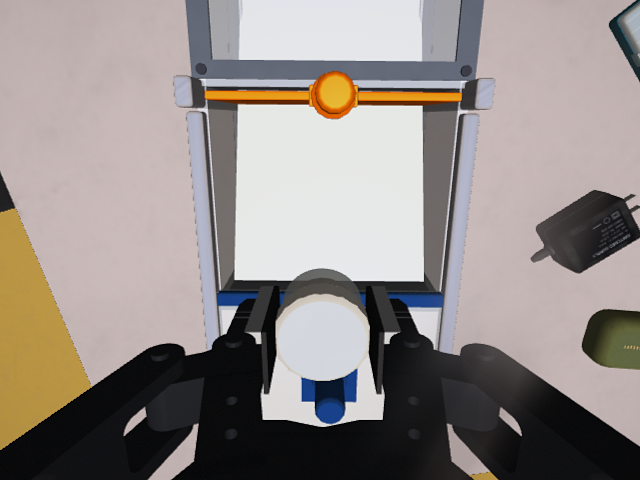

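The view is well aligned. The gate knob is at (334,95), 84 mm ahead and 4 mm in +y of the tool, and the chamber is clear. Now lowering into it.

```bash
python3 -m creep '[[200,8,4,20,0],[200,8,4,60,0],[200,8,4,95,0],[200,8,4,120,0],[200,8,4,135,0],[200,8,4,143,0],[200,8,4,147,0],[200,8,4,147,0],[200,8,4,147,0],[200,8,4,147,0]]'
```

```text
t: 6.85
tool_pos: [0.5616, -0.144, 0.0846]
tool_rot: [2.421, 1.998, 0.002]
contact_force: [0.8, 0.5, -1.1]
opening: 0.0337
```

```bash
python3 -m creep '[[200,0,0,3,0],[200,0,0,4,0],[200,0,0,4,0],[50,0,0,4,0],[50,0,0,4,0],[50,0,0,4,0],[50,0,0,4,0],[50,0,0,4,0],[50,0,0,-30,0],[50,0,0,-70,0],[50,0,0,-110,0],[50,0,0,-140,0]]'
python3 -m creep '[[50,0,0,0,0],[50,0,0,0,0],[50,0,0,0,0]]'
python3 look.py w3 pot_white .06; python3 look.py w3 gate_knob .171;python3 look.py w3 outer_knob .167
```

```text
t: 7.85
tool_pos: [0.5611, -0.144, 0.2265]
tool_rot: [2.421, 1.998, 0.002]
contact_force: [0.8, -0.6, 0.3]
opening: 0.0686
t: 8.1
tool_pos: [0.5601, -0.1435, 0.2222]
tool_rot: [-2.422, -1.999, 0.001]
contact_force: [0.0, -0.3, -1.2]
opening: 0.0688
0.83 [304.5, 120.3, 51.6, 47.8] (331.3144226074219, 141.29380798339844) [ 0.5754 -0.0885  0.06  ] [ 56.7   5.9 160.6]
0.85 [195.1, 81.8, 265.1, 48.8] (329.5, 107.0) [ 0.5764 -0.066   0.171 ] [79.   2.  49.8]
0.86 [220.1, 302.9, 212.5, 131.9] (322.6484069824219, 369.2917785644531) [ 0.5463 -0.2082  0.167 ] [-66.2  -0.9  54.5]
```

View pics/w3.png

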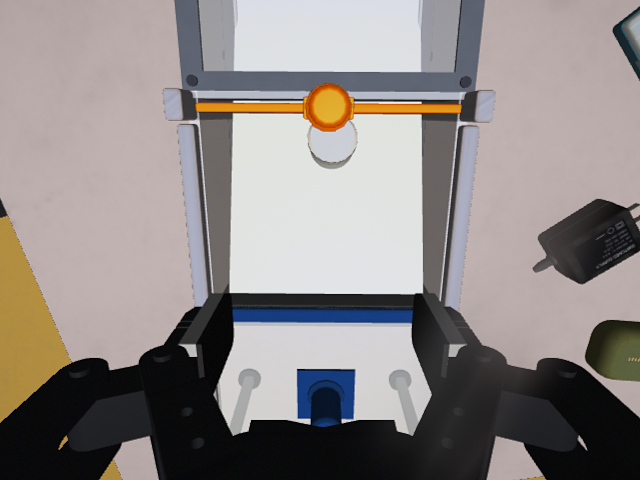

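The pot rests upright against the gate at (332,141), fingers clear. Next is the outer knob, whose base plate centre is at (326,393).

```bash
python3 - <<'E'
from h import *
for z in(.130,.134):
  X=ray('wrist',326,393,z);print(X,totool(X))
print(totool([.57797-.1955*np.cos(1.385),-.06494-.1955*np.sin(1.385),.138]), totool(ray('wrist',329,104,.171)))
E
python3 -m creep '[[40,-40,2,0,0],[40,-80,2,0,0],[40,-112,2,0,0],[40,-112,2,0,0],[40,-112,2,0,0]]'; python3 look.py w4 outer_knob .167
```

```text
[ 0.5400664  -0.25411116  0.13      ] [-112.49048298    1.76184482   91.44018938]
[ 0.54063673 -0.25096443  0.134     ] [-109.29076562    1.71411272   87.44185706]
[-115.05704498    4.06112758   83.43312368] [80.41239312  1.97053986 50.53361882]
t: 8.82
tool_pos: [0.5406, -0.2552, 0.2223]
tool_rot: [-2.425, -1.995, 0.0]
contact_force: [0.2, 0.3, -0.6]
opening: 0.0725
0.55 [190.2, 127.4, 265.8, 204.4] (321.80364990234375, 210.3575897216797) [ 0.545 -0.226  0.167] [27.6 -1.4 55.5]
0.15 [158.2, 0.1, 326.2, 334.4] (321.5000305175781, 138.90663146972656) [ 0.5517 -0.1906  0.167 ] [63.6 -1.5 55.6]
```

View pics/w4.png

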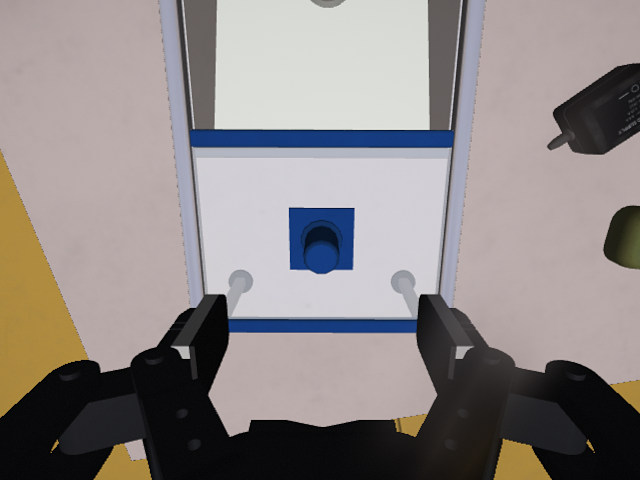

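```bash
python3 -c "
from h import *
print(totool(ray('wrist',321,257,.167)),totool(ray('wrist',321.5,238.5,.131)))"
```

```text
[ 2.67673293 -1.73142781 55.52912423] [ 1.80957461 -1.55418273 91.52827028]
```

```bash
python3 -m creep '[[40,2,-2,35,0],[40,2,-2,65,0],[40,2,-2,78,0],[40,2,-2,82,0],[40,2,-2,82,0],[150,2,-2,82,0],[255,2,-2,82,0],[255,2,-2,82,0],[255,2,-2,82,0],[255,2,-2,82,0],[255,2,-2,82,0]]' 20
```

```text
t: 9.83
tool_pos: [0.5404, -0.2521, 0.1427]
tool_rot: [2.421, 1.998, 0.001]
contact_force: [-0.6, 0.5, 4.1]
opening: 0.0193
```

```bash
python3 -m creep '[[255,10,0,0,0],[255,25,0,0,0],[255,42,0,0,0],[255,58,0,0,0],[255,74,0,0,0],[255,90,0,0,0],[255,104,0,0,0],[255,112,0,0,0],[255,117,0,0,0],[255,120,0,0,0],[255,120,0,0,0],[255,120,0,0,0]]'
```

```text
t: 10.83
tool_pos: [0.5637, -0.135, 0.1426]
tool_rot: [2.418, 1.996, -0.001]
contact_force: [2.1, -6.9, 6.1]
opening: 0.0192
```

The force along the slide is now -7 N, which suggests the stop. One more small nudge, then release, lift and look.

```bash
python3 -m creep '[[255,2,0,0,0],[255,2,0,0,0],[255,2,0,0,0],[40,0,0,0,0],[40,0,0,0,0],[40,0,0,0,0],[40,0,0,0,0],[40,0,0,-40,0],[40,0,0,-80,0],[40,0,0,-82,0],[40,0,0,-82,0],[40,0,0,-82,0]]'
python3 look.py w5 gate_knob .171;python3 -c "
from h import *
save('top','top5')"
```

```text
t: 11.83
tool_pos: [0.5623, -0.1334, 0.2227]
tool_rot: [-2.422, -2.0, 0.0]
contact_force: [0.1, -1.5, 0.6]
opening: 0.0718
0.81 [195.7, 103.7, 259.0, 44.1] (326.0, 125.5) [ 0.5755 -0.0638  0.171 ] [70.7  0.9 49.8]
```

View pics/w5.png

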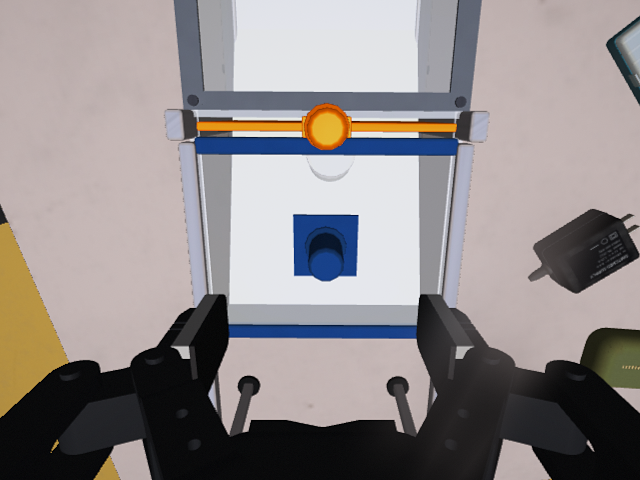

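```bash
python3 -c "
from h import *
for p in((326,124,.171),(325,263,.167),(325,245,.131)):print(totool(ray('wrist',*p)).round(1))"
```

```text
[71.4  0.6 49.7]
[ 0.   0.4 53.6]
[-1.8  0.6 89.6]
```

The two knobs are 71 to 73 mm apart along x (72 nominal), so the door is shut to about 1 mm. Now the gate.

```bash
python3 -m creep '[[40,40,1,0,0],[40,71,1,0,0],[40,71,1,10,0],[40,71,1,45,0],[40,71,1,70,0],[40,71,1,79,0],[40,71,1,79,0],[255,71,1,79,0],[255,71,1,79,0],[255,71,1,79,0],[255,71,1,79,0],[255,71,1,79,0]]' 50
```

```text
t: 12.98
tool_pos: [0.5778, -0.0647, 0.1461]
tool_rot: [2.422, 1.998, 0.002]
contact_force: [-0.5, -0.4, 4.5]
opening: 0.0182
```

```bash
python3 -m creep '[[255,0,0,0,0],[255,0,0,-8,0],[255,0,0,-18,0],[255,0,0,-30,0],[255,0,0,-42,0],[255,0,0,-52,0],[255,0,0,-57,0],[255,0,0,-57,0],[255,0,0,-57,0],[255,0,0,-57,0],[255,0,0,-57,0],[255,0,0,-57,0]]'
python3 - <<'E'
from h import *
save('scene','s6');save('top','t6')
for cam in('scene','top'):
  for b in ctrl.boxes_of(cam,'pot_white')[:2]:print(cam,b)
a=cv2.imread('pics/s6.png')[150:330,250:490];b=cv2.imread('pics/t6.png')[150:330,285:525]
cv2.imwrite('pics/c6.png',cv2.resize(np.hstack([a,b]),None,fx=1.65,fy=1.65,interpolation=2))
E
```

```text
t: 13.98
tool_pos: [0.5777, -0.0646, 0.2016]
tool_rot: [2.422, 1.998, 0.002]
contact_force: [5.7, -2.2, 1.1]
opening: 0.0182
top {'rect': [294.1, 169.5, 264.5, 133.8], 'conf': 0.36}
```

View pics/c6.png

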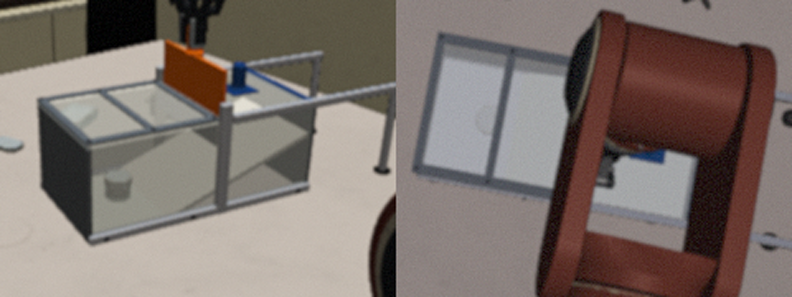

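The pot stands upright in the catch box (left half, (118,185)) and the gate is up. I'll push the gate down with slight overtravel, release and back off.

```bash
python3 -m creep '[[255,0,0,10,0],[255,0,0,22,0],[255,0,0,34,0],[255,0,0,45,0],[255,0,0,52,0],[255,0,0,57,0],[255,0,0,59,0],[255,0,0,59,0],[255,0,0,59,0],[255,0,0,59,0]]'
python3 -m creep '[[40,0,0,-1,0],[40,0,0,-2,0],[40,0,0,-2,0],[40,0,0,-2,0],[40,0,0,-2,0],[40,0,0,-40,0],[40,0,0,-80,0],[40,-40,0,-100,0],[40,-70,0,-100,0],[40,-70,0,-100,0],[40,-70,0,-100,0],[40,-70,0,-100,0]]'
python3 - <<'E'
from h import *
save('wrist','w7');save('scene','s7');save('top','t7')
print([(b['conf'],b['rect']) for b in ctrl.boxes_of('scene','gate_knob')[:2]])
w=cv2.resize(cv2.imread('pics/w7.png'),(400,300));b=cv2.resize(cv2.imread('pics/s7.png')[150:300,250:450],(400,300),interpolation=2)
cv2.imwrite('pics/c7.png',np.hstack([w,b]))
E
```

```text
t: 15.02
tool_pos: [0.5779, -0.0647, 0.1459]
tool_rot: [2.421, 1.998, 0.001]
contact_force: [-4.6, -0.2, 21.0]
opening: 0.0181
t: 16.02
tool_pos: [0.5631, -0.1326, 0.2407]
tool_rot: [-2.422, -1.997, 0.001]
contact_force: [-0.6, -0.0, -1.2]
opening: 0.0721
[(0.51, [350.5, 189.7, 31.4, 32.1])]
```

View pics/c7.png

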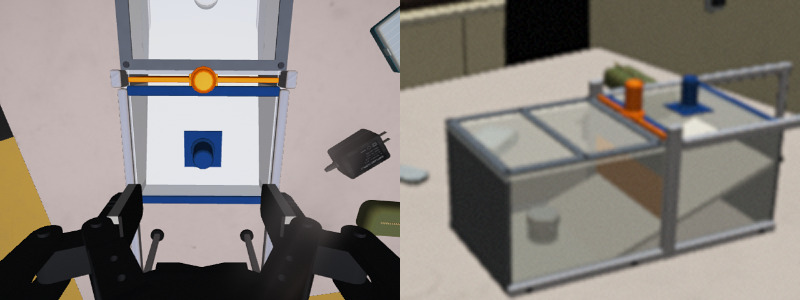

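The gate is back at its starting height (tool z 0.146 before and after) against a 21 N stop. The lid is shut, the pot stands in the box and the gripper is clear.

```bash
python3 -m creep '[[40,0,0,-10,0],[40,0,0,-10,0],[40,0,0,-10,0],[40,0,0,-10,0]]' && python3 -c "
from station import ctrl
print(ctrl.finish_job())"
```

```text
t: 16.55
tool_pos: [0.5639, -0.1329, 0.2526]
tool_rot: [2.422, 1.999, 0.001]
contact_force: [0.3, -0.8, -0.5]
opening: 0.0723
the job is handed in; nothing more can be done
None
```

The white-capped pot is in the catch box with both doors shut, and I handed the job in at about 16.6 s; `finish_job` reports no verdict.

I set the pot in the chamber, where it slid upright against the shut gate. Then I slid the outer door shut, lifted the gate about 56 mm, pushed it down again and moved the gripper clear.

Last checks:
- **Pot:** the final scene picture shows it upright in the box. I judged it to be at rest from two pictures about 2 s apart and did not measure its speed.
- **Outer door:** before the gate was lifted, its knob was 71–73 mm from the gate knob (72 mm means shut). The final picture still shows it closed, though I did not measure it again.
- **Inner gate:** the tool came back to its starting height (z 0.146 m) and pressed against the stop with 21 N.
- **Blue pot:** I went nowhere near it after gripping the white pot. I did not measure its position again at the end.
- **Networks:** some of what they reported was wrong or too large (for example the whole hatch labelled as the white pot), so I took the knob positions by hand from the pictures.

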